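# Snap shut the two packed biscuit tins

### The arm

A 6-joint arm with a two-finger parallel gripper is mounted at the origin on the work surface. World frame = base frame: x ahead of the robot, y to its left, z up, the work surface at z = 0. Lengths are in mm, angles in rad, forces in N, time in s.
With the tool pointing down it reaches from about 425 to 950 mm from the base axis. Payload 14.7 kg.
Tool frame: the origin (TCP) lies at the very end of the fingers, on their centre line; the grasp point (between the pads) lies 19 mm behind it; z points along the fingers, y is the line along which they close (so a half turn about z gives the same grasp; the last joint's range is limited). The gripper opens to 85 mm and grips with 20 to 120 N. Pads are 22 mm wide; open, the fingers measure 114 mm over their backs; the gripper's body (76 mm by 85 mm) begins 54 mm behind the grasp point. The pads swing forward as they close: fully open they stand 13 mm farther back than shut.
Start: joints at [-1.237, 0.48, 1.596, -0, 1.065, -0.047], TCP at [241.596, -603.426, 231.297] pointing down, gripper open.
Joint ranges: [-2.75, 2.75], [-0.82, 2.05], [0.23, 2.67], [-1.56, 4.7], [0.09, 2.69], [-2.92, 2.92]. Speed limits (rad/s): [1.89, 1.89, 2.39, 3.01, 3.01, 3.01].

### API

Orientations are given as a unit quaternion [x, y, z, w].
In Python, from rig import status, capture, r gives the robot as it stands. The module is installed in compiled form; this text tells all that it offers.
- The arm moves only by the tool drive_tool, never from a script. Its argument "motion" is a list of rows, each an object of numbers: "dx", "dy", "dz": the shift along the tool's x, y, z in mm; "turn": the turn about the tool's z in rad; "gripper": the opening, from 0 (shut) to 1 (fully open). In form: [{"dx": .., "dy": .., "dz": .., "turn": .., "gripper": ..}, ...]. A call has 1 to 5 rows; each row shifts and turns the commanded pose from where the row before left it, along the tool's axes as they then stand; what a row does not reach is not made up. A row lasts 1/10 s, in which the tool goes at most 50 mm and 8.59 degrees, less where a joint would pass 70% of its speed; a pose out of reach is approached as far as the arm can. A call is refused whole if a number of a shift passes 50 or a number of a turn 0.15, either way. A call with a gripper value outside its range is refused whole. The fingers move at their own pace and stop on an object; "squeeze" is the grip in N (left out, the last holds). Time passes only in rows, so rows that do not move let the fingers close. It gives the time, the measured TCP pose, the force, the opening and the grip force at its end, in the units of the state.
- status.observe(): the state, without advancing time (a new reading comes with each control period).
- capture(name): name is "scene" or "side" or "wrist"; returns a dict with "color" (384x512x3 uint8, red, green, blue), "fx", "fy", "cx", "cy" (pixels), "R" (3x3) and "t" (3): a world point X has camera coordinates R X + t. Camera axes: x right, y down, z forward; pixel columns grow to the right and rows downward; lengths in mm; the calibration is good to about 2 mm. A picture is of the moment at which its call begins. There is no depth.
- r.sign_off(): hands the job in; it is judged then, once.
The state is a dict: "time": time; "qpos": joint angles; "joint_velocities": joint speeds; "tau": joint torques, N m; "ee_pos": TCP position; "tool_rot": TCP orientation; "contact_force": force on the tool from outside, world axes, zero at the start; "ft_torque": the same for the moment, N m; "width": finger opening in mm; "finger_force": force on a finger pad.
Only numpy, scipy, OpenCV 4.12 (cv2) and the standard library are available. Lean on these libraries where they do the work, as an engineer would, in place of code of your own. Each camera call takes 0.05 s, during which the arm holds its last target. There are 200 camera calls.

### The job

The long tin and the square tin are packed with biscuits: press their hinged lids down until each snaps fully shut and stays shut by itself. The round tin is still being filled, so leave its lid standing open.

Things in the scene. Friction and masses are not known exactly. Their poses are not given: they have to be found in the camera images.
- long_tin_hinge (a point): Mid hinge line of the long tin (plain tinplate, 180 mm along the hinge, 130 deep, fixed), at its rear top edge, 50 mm above the table. Axes turn with the lid: y along the hinge, z out of the lid's top (vertical when shut), -x from hinge to free edge. Lid: flat 6 mm plate, 130 mm along -x, underside in the x-y plane, starting 0.45 to 0.75 rad open with its free edge up, on the robot's side.
- square_tin_hinge (a point): The same for the square tin: 130 deep x 110 mm wide, hinge 70 mm above the table, same lid length and thickness. All lids: pushed straight down on the middle, 88 mm level from the hinge (tip slides along the plate), they take 3 N, then up to 14 N near 14 degrees, where they spring back if let go; under 4 degrees (6 mm) they snap shut and hold: rigid stop, top level 6 mm above the hinge.
- round_tin_hinge (a point): The same for the round tin, to be left open: 130 mm in diameter, hinge 60 mm above the table, round 130 mm lid, also starting 0.45 to 0.75 rad open. The tins are of the same metal and stand side by side in any order, about 300 mm apart, each turned up to 0.25 rad, with biscuits and kitchen things around them.

How it is judged:
By the outcome, as a careful person would: the job done as asked, in the order asked, and still so for the second after the job is handed in, with the robot touching nothing.
It also fails if it takes over 45 s, if anything falls off the work surface, if the arm or the gripper's body presses on something with over 40 N, if the wrist force passes 120 N, or if a joint passes its speed limit or range.

## Working session

There is one attempt and no reset: what is moved stays moved. The work goes in short steps, Python scripts to look and compute and a tool call to move; the robot and the scene stay as the last step left them, time stands still between calls to the robot, and variables do not carry over. Pictures are saved under pics/ and viewed, at most 10 in all, crops included, and the job is handed in when it is done.

Besides the shell and the picture viewer there is one more tool, called after "Emit:" by a JSON object that holds its "name" and its "arguments", one argument or row to a line. drive_tool: Moves the arm, as the interface text tells. Its arguments: {"type":"object","properties":{"motion":{"type":"array"},"squeeze":{"type":"number"}},"required":["motion"]}

```bash
mkdir -p pics
python3 - <<'E'
from rig import status, capture
import cv2,pickle
d={}
for n in ["scene","side"]:
    c=capture(n); d[n]=c
    cv2.imwrite(f"pics/{n}0.png",cv2.resize(c["color"][:,:,::-1],(800,600),interpolation=cv2.INTER_CUBIC))
    print(n,c["fx"],c["fy"],c["cx"],c["cy"],c["R"],c["t"])
pickle.dump(d,open("d.pkl","wb"))
s=status.observe();print(s)
E
```

```text
scene 405.238564448146 405.238564448146 258.09196028610364 187.13631330678268 [[-2.24375136e-01  9.74502842e-01  9.17557313e-05]
 [ 8.58646416e-01  1.97744212e-01 -4.72888526e-01]
 [-4.60849357e-01 -1.06025642e-01 -8.81122258e-01]] [ 143.19462121 -495.89637684 1439.09712472]
side 443.62746122740606 443.62746122740606 255.68360670577093 186.8773586409112 [[-0.81848618 -0.57433703  0.01474268]
 [-0.30232991  0.4087455  -0.86111773]
 [ 0.48854579 -0.70927012 -0.50819181]] [489.49395475 286.01686354 791.93999242]
{'time': 0.1, 'qpos': array([-1.23663490e+00,  4.80761173e-01,  1.59680864e+00,  6.83781852e-07,
        1.06511653e+00, -4.65902458e-02]), 'joint_velocities': array([-0.00119046, -0.00254004, -0.0013326 , -0.0020245 , -0.00065685,
       -0.0016283 ]), 'tau': array([ 1.80042254e-03, -9.52255011e+01, -4.31039035e+01,  1.23194782e-04,
        5.30161837e-03, -8.69695918e-05]), 'ee_pos': array([ 241.45484568, -603.08696159,  230.74256333]), 'tool_rot': array([ 9.81933070e-01,  1.89227764e-01, -7.80617283e-05, -5.41243888e-04]), 'contact_force': array([-0.06853668, -0.02260633, -0.36097708]), 'ft_torque': array([-0.02945797, -0.00441692,  0.05999511]), 'finger_force': 0.0, 'width': 85.36178782181389}
```

View pics/scene0.png

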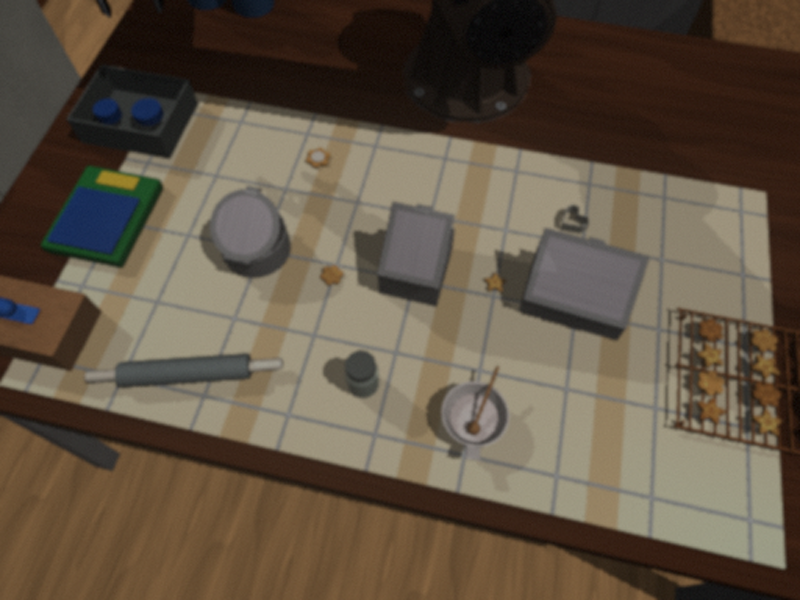

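View pics/side0.png

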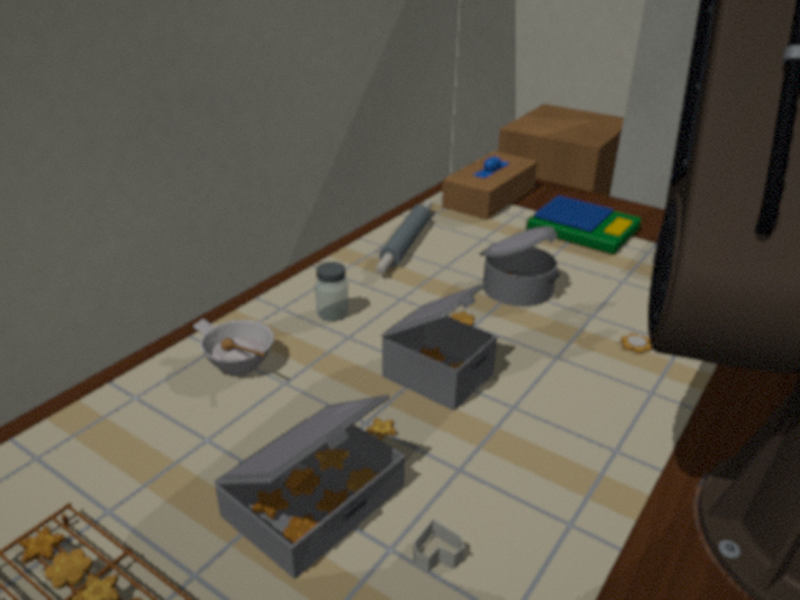

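The scene view shows, in 800x600 pixels, the round tin at (248,228), the square tin at (417,250) and the long tin at (585,280). The hinges are on the lower edges of the lids. I'll crop in for the corners.

Run:
```python
import cv2,pickle
d=pickle.load(open("d.pkl","rb"))
a=d["scene"]["color"][120:225,230:425,::-1]
a=cv2.convertScaleAbs(a,alpha=1.5)
cv2.imwrite("pics/crop1.png",cv2.resize(a,None,fx=4,fy=4,interpolation=cv2.INTER_CUBIC))
```

```text
(no output)
```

View pics/crop1.png

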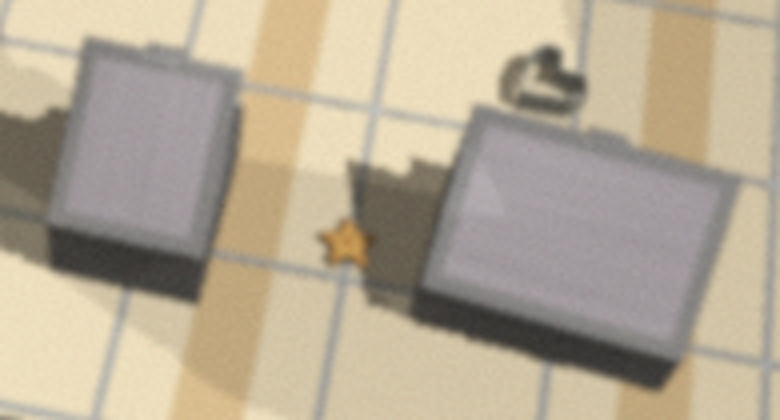

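The square lid's crop corners are free (88,38),(240,72) and hinge (50,222),(208,258). For the long lid they are (478,105),(740,180) and (420,288),(682,357).

Run:
```python
import numpy as np,pickle
from scipy.optimize import least_squares
c=pickle.load(open("d.pkl","rb"))["scene"]
def proj(X):
    p=X@c["R"].T+c["t"]; return np.c_[c["fx"]*p[:,0]/p[:,2]+c["cx"],c["fy"]*p[:,1]/p[:,2]+c["cy"]]
def corners(q,w,h,sl):
    x,y,a,t=q; L=np.array([[-130,-w/2,6],[-130,w/2,6],[0,-w/2,6],[0,w/2,6]],float)
    Rt=np.array([[np.cos(t),0,np.sin(t)],[0,1,0],[-np.sin(t),0,np.cos(t)]])
    Rz=np.array([[np.cos(a),-np.sin(a),0],[np.sin(a),np.cos(a),0],[0,0,1]])
    return L@(Rz@Rt).T+[x,y,h]
for n,w,h,px in [("square",110,70,[(88,38),(240,72),(50,222),(208,258)]),("long",180,50,[(478,105),(740,180),(420,288),(682,357)])]:
    px=np.array(px)/4+[230,120]-.4
    f=lambda q:(proj(corners(q,w,h,0))-px).ravel()
    s=least_squares(f,[600,0,0,.6],x_scale=[100,100,.1,.1]); x,y,a,t=s.x
    print(n,s.x.round(3),"res",s.fun.round(1),"press pt 88:",x-88*np.cos(a),y-88*np.sin(a),"lid z there",h+88*np.tan(t)+6/np.cos(t))
```

```text
square [ 5.93165e+02 -1.06700e+00  1.00000e-03  3.98000e-01] res [-0.2  0.6  1.2 -0.6 -0.5  0.5 -0.4 -0.6] press pt 88: 505.1654481723035 -1.159337743660106 lid z there 113.55092508989723
long [ 5.80827e+02  2.89454e+02 -1.07000e-01  4.04000e-01] res [-0.6 -0.2 -0.3 -0.6  0.2 -0.9  0.7  1.5] press pt 88: 493.329421180529 298.8424618878306 lid z there 94.19267104056253
```

Emit:
{"name": "drive_tool", "arguments": {
  "motion": [
    {"dz":-10,"turn":0.13,"gripper":0},
    {"dz":-10,"turn":0.13,"gripper":0},
    {"turn":0.126,"gripper":0},
    {"dx":35,"dy":-35,"gripper":0},
    {"dx":35,"dy":-35,"gripper":0}
  ],
  "squeeze": 20
}}

```text
validation failed for argument at $.mo...
```

Emit:
{"name": "drive_tool", "arguments": {
  "motion": [
    {"dx":0,"dy":0,"dz":-10,"turn":0.13,"gripper":0},
    {"dx":0,"dy":0,"dz":-10,"turn":0.13,"gripper":0},
    {"dx":0,"dy":0,"dz":0,"turn":0.126,"gripper":0},
    {"dx":35,"dy":-35,"dz":0,"turn":0,"gripper":0},
    {"dx":35,"dy":-35,"dz":0,"turn":0,"gripper":0}
  ],
  "squeeze": 20
}}

```text
time: 0.6
ee_pos: [311.8, -533.4, 250.8]
tool_rot: [1.0, -0.004, -0.0, -0.0]
contact_force: [0.7, -0.1, -0.4]
width: 12.2
finger_force: 0.0
```

Emit:
{"name": "drive_tool", "arguments": {
  "motion": [
    {"dx":35,"dy":-35,"dz":0,"turn":0,"gripper":0},
    {"dx":35,"dy":-35,"dz":0,"turn":0,"gripper":0},
    {"dx":35,"dy":-35,"dz":0,"turn":0,"gripper":0},
    {"dx":35,"dy":-35,"dz":0,"turn":0,"gripper":0},
    {"dx":35,"dy":-35,"dz":0,"turn":0,"gripper":0}
  ]
}}

```text
time: 1.1
ee_pos: [488.9, -358.0, 251.1]
tool_rot: [1.0, -0.003, -0.0, -0.0]
contact_force: [1.2, -1.4, -0.6]
width: 0.1
finger_force: 0.0
```

Emit:
{"name": "drive_tool", "arguments": {
  "motion": [
    {"dx":0,"dy":-45,"dz":0,"turn":0,"gripper":0},
    {"dx":0,"dy":-45,"dz":0,"turn":0,"gripper":0},
    {"dx":0,"dy":-45,"dz":0,"turn":0,"gripper":0},
    {"dx":0,"dy":-45,"dz":0,"turn":0,"gripper":0},
    {"dx":0,"dy":-45,"dz":0,"turn":0,"gripper":0}
  ]
}}

```text
time: 1.6
ee_pos: [488.6, -132.9, 251.1]
tool_rot: [1.0, -0.003, -0.0, -0.0]
contact_force: [1.8, -0.1, 0.0]
width: -0.2
finger_force: 0.0
```

Emit:
{"name": "drive_tool", "arguments": {
  "motion": [
    {"dx":0,"dy":-45,"dz":0,"turn":0,"gripper":0},
    {"dx":0,"dy":-45,"dz":0,"turn":0,"gripper":0},
    {"dx":0,"dy":-45,"dz":0,"turn":0,"gripper":0},
    {"dx":0,"dy":-45,"dz":0,"turn":0,"gripper":0},
    {"dx":0,"dy":-45,"dz":0,"turn":0,"gripper":0}
  ]
}}

```text
time: 2.1
ee_pos: [489.8, 92.1, 251.3]
tool_rot: [1.0, -0.003, -0.0, 0.0]
contact_force: [1.2, -0.4, -0.3]
width: 0.0
finger_force: 0.0
```

Emit:
{"name": "drive_tool", "arguments": {
  "motion": [
    {"dx":0,"dy":-45,"dz":10,"turn":0,"gripper":0},
    {"dx":0,"dy":-45,"dz":20,"turn":0,"gripper":0},
    {"dx":0,"dy":-45,"dz":20,"turn":0,"gripper":0},
    {"dx":0,"dy":-45,"dz":10,"turn":0,"gripper":0},
    {"dx":0,"dy":0,"dz":0,"turn":0,"gripper":0}
  ]
}}

```text
time: 2.6
ee_pos: [490.2, 274.6, 189.5]
tool_rot: [1.0, -0.001, -0.001, -0.0]
contact_force: [1.3, -0.3, 0.5]
width: 0.4
finger_force: 0.0
```

Emit:
{"name": "drive_tool", "arguments": {
  "motion": [
    {"dx":3,"dy":-24,"dz":20,"turn":0,"gripper":0},
    {"dx":0,"dy":0,"dz":30,"turn":0,"gripper":0},
    {"dx":0,"dy":0,"dz":15,"turn":0,"gripper":0},
    {"dx":0,"dy":0,"dz":0,"turn":0,"gripper":0}
  ]
}}

```text
time: 3.0
ee_pos: [492.9, 293.4, 124.3]
tool_rot: [1.0, -0.003, -0.002, 0.001]
contact_force: [0.4, 0.5, 0.3]
width: 0.0
finger_force: 0.0
```

Run:
```python
from rig import capture
import cv2,numpy as np
a=[cv2.resize(capture(n)["color"][r:r+150,c:c+200,::-1],(800,600),interpolation=cv2.INTER_CUBIC) for n,r,c in [("side",230,110),("scene",80,300)]]
cv2.imwrite("pics/s1.png",cv2.resize(np.hstack(a),(800,300),interpolation=cv2.INTER_AREA))
```

```text
(no output)
```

View pics/s1.png

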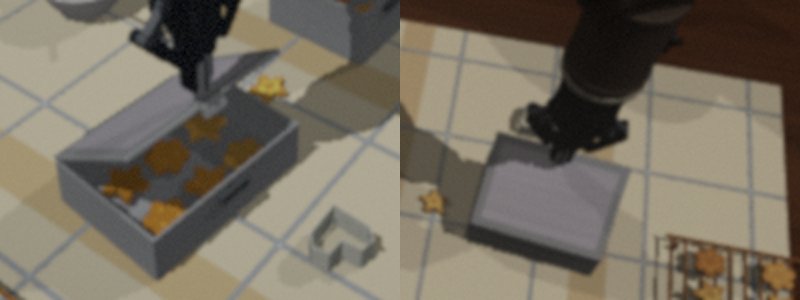

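The tip may be in front of the free edge rather than above the lid. I'll refit the lid angle using the initial side view.

Run:
```python
import cv2,pickle
d=pickle.load(open("d.pkl","rb"))
a=d["side"]["color"][175:370,130:330,::-1]
a=cv2.convertScaleAbs(a,alpha=1.4)
cv2.imwrite("pics/crop2.png",cv2.resize(a,(600,585),interpolation=cv2.INTER_CUBIC))
```

```text
(no output)
```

View pics/crop2.png

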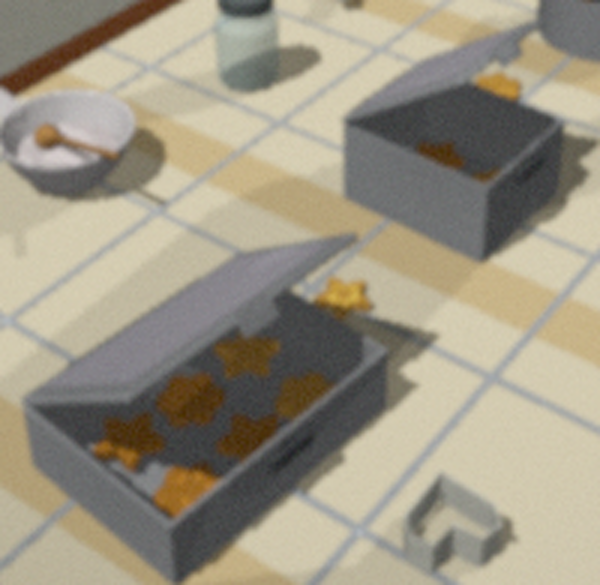

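Side crop, long tin: lid corners are hinge+y (25,398), free+y (130,400), free-y (357,236) and hinge-y (240,253). Its front rim is at (178,522) and (387,350). Square tin: hinge+y (347,118), free-y (535,24), rim (488,180) and (560,122).

```bash
cat > fit.py <<'E'
import numpy as np,pickle
from scipy.optimize import least_squares
from scipy.spatial.transform import Rotation as Ro
d=pickle.load(open("d.pkl","rb"))
def proj(c,X):
    p=np.atleast_2d(X)@c["R"].T+c["t"]; return np.c_[c["fx"]*p[:,0]/p[:,2]+c["cx"],c["fy"]*p[:,1]/p[:,2]+c["cy"]]
def pts(q,w,h):
    x,y,a,t=q; L=np.array([[-130,-w/2,6],[-130,w/2,6],[0,-w/2,6],[0,w/2,6]],float)
    B=np.array([[-130,-w/2,0],[-130,w/2,0]],float); Rz=Ro.from_euler("z",a)
    return np.r_[Rz.apply(Ro.from_euler("y",t).apply(L)),Rz.apply(B)]+[x,y,h]
E
python3 - <<'E'
from fit import *
# index order: free-y, free+y, hinge-y, hinge+y, rim-y, rim+y
T=[("square",110,70,[(88,38),(240,72),(50,222),(208,258)],{0:(535,24),3:(347,118),4:(560,122),5:(488,180)}),
("long",180,50,[(478,105),(740,180),(420,288),(682,357)],{0:(357,236),1:(130,400),2:(240,253),3:(25,398),4:(387,350),5:(178,522)})]
for n,w,h,px,sp in T:
    px=np.array(px)/4+[230,120]-.4; k=list(sp); s2=np.array(list(sp.values()))/3+[130,175]-.4
    f=lambda q:np.r_[proj(d["scene"],pts(q,w,h)[:4])-px,proj(d["side"],pts(q,w,h)[k])-s2].ravel()
    s=least_squares(f,[600,0,0,.6],x_scale=[100,100,.1,.1],loss="soft_l1"); x,y,a,t=s.x
    print(n,s.x.round(3),"res",s.fun.round(1).tolist(),"press",x-88*np.cos(a),y-88*np.sin(a),h+88*np.tan(t)+6/np.cos(t))
print(((proj(d["side"],[492.9,293.4,124.3])-[110,230])*2).round(),((proj(d["scene"],[492.9,293.4,124.3])-[300,80])*2+[400,0]).round())
E
```

```text
square [ 5.94614e+02 -2.69000e-01 -1.20000e-02  5.87000e-01] res [-0.6, -0.0, 1.5, -0.6, -0.4, 1.2, -0.4, 0.6, 2.4, -0.4, -3.1, 0.6, 0.9, -0.8, -0.2, 3.1] press 506.621313483348 0.8273469221412246 135.69457604287737
long [ 5.80918e+02  2.87906e+02 -9.40000e-02  5.89000e-01] res [-1.3, -0.7, 0.6, -1.5, -0.6, -0.2, 0.1, 1.5, 0.9, -0.5, 0.3, 0.0, -0.3, -0.7, -1.6, 0.2, 0.6, -0.6, -1.6, 1.6] press 493.3083672727007 296.18071171646983 115.97976344310354
[[197.  88.]] [[557. 159.]]
```

The tip projects to (197,88), and what I saw below it is the lid's front tab. So the tip is above the lid, near the middle, and I can press.

Emit:
{"name": "drive_tool", "arguments": {
  "motion": [
    {"dx":0,"dy":-2,"dz":6,"turn":0,"gripper":0},
    {"dx":0,"dy":0,"dz":6,"turn":0,"gripper":0},
    {"dx":0,"dy":0,"dz":6,"turn":0,"gripper":0},
    {"dx":0,"dy":0,"dz":6,"turn":0,"gripper":0},
    {"dx":0,"dy":0,"dz":6,"turn":0,"gripper":0}
  ]
}}

```text
time: 3.6
ee_pos: [494.3, 296.2, 95.9]
tool_rot: [1.0, -0.003, -0.0, -0.0]
contact_force: [-0.5, 0.2, 4.7]
width: -0.4
finger_force: 1.8
```

Emit:
{"name": "drive_tool", "arguments": {
  "motion": [
    {"dx":0,"dy":0,"dz":6,"turn":0,"gripper":0},
    {"dx":0,"dy":0,"dz":6,"turn":0,"gripper":0},
    {"dx":0,"dy":0,"dz":5,"turn":0,"gripper":0},
    {"dx":0,"dy":0,"dz":4,"turn":0,"gripper":0}
  ]
}}

```text
time: 4.0
ee_pos: [493.9, 296.3, 75.1]
tool_rot: [1.0, -0.003, -0.0, 0.0]
contact_force: [-4.7, 0.4, 13.2]
width: -0.1
finger_force: 5.5
```

Emit:
{"name": "drive_tool", "arguments": {
  "motion": [
    {"dx":0,"dy":0,"dz":4,"turn":0,"gripper":0},
    {"dx":0,"dy":0,"dz":4,"turn":0,"gripper":0},
    {"dx":0,"dy":0,"dz":4,"turn":0,"gripper":0},
    {"dx":0,"dy":0,"dz":3,"turn":0,"gripper":0},
    {"dx":0,"dy":0,"dz":0,"turn":0,"gripper":0}
  ]
}}

```text
time: 4.5
ee_pos: [494.0, 296.1, 59.7]
tool_rot: [1.0, -0.003, -0.0, 0.0]
contact_force: [-0.7, 0.2, -0.1]
width: -0.2
finger_force: 0.0
```

Emit:
{"name": "drive_tool", "arguments": {
  "motion": [
    {"dx":0,"dy":0,"dz":1,"turn":0,"gripper":0},
    {"dx":0,"dy":0,"dz":1,"turn":0,"gripper":0},
    {"dx":0,"dy":0,"dz":0,"turn":0,"gripper":0}
  ]
}}

```text
time: 4.8
ee_pos: [494.3, 296.3, 58.3]
tool_rot: [1.0, -0.003, 0.0, -0.0]
contact_force: [-0.2, 0.1, -0.3]
width: 0.1
finger_force: 0.0
```

Emit:
{"name": "drive_tool", "arguments": {
  "motion": [
    {"dx":0,"dy":0,"dz":1,"turn":0,"gripper":0},
    {"dx":0,"dy":0,"dz":1,"turn":0,"gripper":0},
    {"dx":0,"dy":0,"dz":1,"turn":0,"gripper":0},
    {"dx":0,"dy":0,"dz":0,"turn":0,"gripper":0}
  ]
}}

```text
time: 5.2
ee_pos: [494.4, 296.3, 55.8]
tool_rot: [1.0, -0.003, 0.0, -0.0]
contact_force: [-2.4, -1.9, 11.0]
width: -0.2
finger_force: 5.6
```

Contact is at z = 56, so the lid is on its stop. Next is the square tin.

Emit:
{"name": "drive_tool", "arguments": {
  "motion": [
    {"dx":0,"dy":0,"dz":-30,"turn":0,"gripper":0},
    {"dx":0,"dy":0,"dz":-40,"turn":0,"gripper":0},
    {"dx":0,"dy":0,"dz":-40,"turn":0,"gripper":0},
    {"dx":0,"dy":15,"dz":-30,"turn":0,"gripper":0},
    {"dx":0,"dy":40,"dz":0,"turn":0,"gripper":0}
  ]
}}

```text
time: 5.7
ee_pos: [496.5, 243.6, 199.5]
tool_rot: [1.0, -0.001, 0.004, -0.002]
contact_force: [2.2, -0.3, -0.8]
width: -0.1
finger_force: 0.0
```

Emit:
{"name": "drive_tool", "arguments": {
  "motion": [
    {"dx":0,"dy":40,"dz":0,"turn":0,"gripper":0},
    {"dx":3,"dy":40,"dz":0,"turn":0,"gripper":0},
    {"dx":3,"dy":40,"dz":0,"turn":0,"gripper":0},
    {"dx":3,"dy":40,"dz":0,"turn":0,"gripper":0},
    {"dx":3,"dy":40,"dz":0,"turn":0,"gripper":0}
  ]
}}

```text
time: 6.2
ee_pos: [504.8, 39.6, 195.4]
tool_rot: [1.0, -0.003, 0.0, -0.0]
contact_force: [0.8, 0.0, -0.3]
width: 0.1
finger_force: 0.0
```

Emit:
{"name": "drive_tool", "arguments": {
  "motion": [
    {"dx":0,"dy":30,"dz":0,"turn":0,"gripper":0},
    {"dx":0,"dy":10,"dz":20,"turn":0,"gripper":0},
    {"dx":0,"dy":0,"dz":20,"turn":0,"gripper":0},
    {"dx":0,"dy":0,"dz":0,"turn":0,"gripper":0}
  ]
}}

```text
time: 6.6
ee_pos: [503.3, 0.8, 153.5]
tool_rot: [1.0, -0.003, -0.002, -0.0]
contact_force: [0.5, -1.0, 0.1]
width: -0.0
finger_force: 0.0
```

Run:
```python
from rig import capture
import cv2,numpy as np
a=[cv2.resize(capture(n)["color"][r:r+150,c:c+200,::-1],(400,300),interpolation=cv2.INTER_CUBIC) for n,r,c in [("side",170,140),("scene",80,200)]]
cv2.imwrite("pics/s2.png",cv2.convertScaleAbs(np.hstack(a),alpha=1.3))
```

```text
(no output)
```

View pics/s2.png

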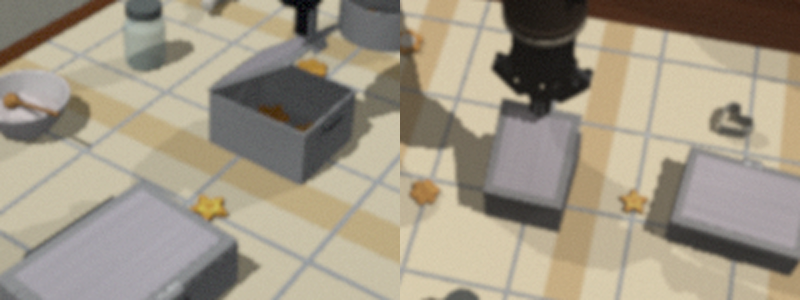

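The long tin is shut, at (120,250) in the left half. The fingertip is over the middle of the square lid, at (540,110) in the right half. Pressing now.

Emit:
{"name": "drive_tool", "arguments": {
  "motion": [
    {"dx":3,"dy":0,"dz":8,"turn":0,"gripper":0},
    {"dx":0,"dy":0,"dz":7,"turn":0,"gripper":0},
    {"dx":0,"dy":0,"dz":6,"turn":0,"gripper":0},
    {"dx":0,"dy":0,"dz":6,"turn":0,"gripper":0},
    {"dx":0,"dy":0,"dz":6,"turn":0,"gripper":0}
  ]
}}

```text
time: 7.2
ee_pos: [507.6, 1.3, 121.8]
tool_rot: [1.0, -0.003, -0.0, -0.0]
contact_force: [0.0, 0.7, 1.9]
width: 0.0
finger_force: 0.7
```

Emit:
{"name": "drive_tool", "arguments": {
  "motion": [
    {"dx":0,"dy":0,"dz":6,"turn":0,"gripper":0},
    {"dx":0,"dy":0,"dz":6,"turn":0,"gripper":0},
    {"dx":0,"dy":0,"dz":6,"turn":0,"gripper":0},
    {"dx":0,"dy":0,"dz":6,"turn":0,"gripper":0},
    {"dx":0,"dy":0,"dz":4,"turn":0,"gripper":0}
  ]
}}

```text
time: 7.7
ee_pos: [507.0, 1.2, 93.9]
tool_rot: [1.0, -0.003, -0.001, -0.0]
contact_force: [-5.3, 0.9, 12.6]
width: 0.1
finger_force: 5.4
```

Emit:
{"name": "drive_tool", "arguments": {
  "motion": [
    {"dx":0,"dy":0,"dz":4,"turn":0,"gripper":0},
    {"dx":0,"dy":0,"dz":4,"turn":0,"gripper":0},
    {"dx":0,"dy":0,"dz":4,"turn":0,"gripper":0},
    {"dx":0,"dy":0,"dz":2,"turn":0,"gripper":0},
    {"dx":0,"dy":0,"dz":0,"turn":0,"gripper":0}
  ]
}}

```text
time: 8.2
ee_pos: [507.6, 1.2, 79.9]
tool_rot: [1.0, -0.003, -0.0, -0.0]
contact_force: [0.1, 1.2, 0.6]
width: 0.5
finger_force: 0.0
```

Emit:
{"name": "drive_tool", "arguments": {
  "motion": [
    {"dx":0,"dy":0,"dz":2,"turn":0,"gripper":0},
    {"dx":0,"dy":0,"dz":1,"turn":0,"gripper":0},
    {"dx":0,"dy":0,"dz":1,"turn":0,"gripper":0},
    {"dx":0,"dy":0,"dz":1,"turn":0,"gripper":0},
    {"dx":0,"dy":0,"dz":0,"turn":0,"gripper":0}
  ]
}}

```text
time: 8.7
ee_pos: [507.8, 1.2, 75.8]
tool_rot: [1.0, -0.003, 0.0, 0.0]
contact_force: [-3.4, 0.3, 11.6]
width: 0.2
finger_force: 6.1
```

Emit:
{"name": "drive_tool", "arguments": {
  "motion": [
    {"dx":0,"dy":0,"dz":-20,"turn":0,"gripper":0},
    {"dx":0,"dy":0,"dz":-40,"turn":0,"gripper":0},
    {"dx":0,"dy":0,"dz":-40,"turn":0,"gripper":0},
    {"dx":0,"dy":-30,"dz":-40,"turn":0,"gripper":0},
    {"dx":0,"dy":-40,"dz":0,"turn":0,"gripper":0}
  ]
}}

```text
time: 9.2
ee_pos: [510.9, 71.1, 220.3]
tool_rot: [1.0, -0.004, 0.004, -0.0]
contact_force: [1.2, 0.2, -1.4]
width: 0.2
finger_force: 0.0
```

Emit:
{"name": "drive_tool", "arguments": {
  "motion": [
    {"dx":0,"dy":-40,"dz":0,"turn":0,"gripper":0},
    {"dx":0,"dy":-20,"dz":0,"turn":0,"gripper":0},
    {"dx":0,"dy":0,"dz":0,"turn":0,"gripper":0},
    {"dx":0,"dy":0,"dz":0,"turn":0,"gripper":0}
  ]
}}

```text
time: 9.6
ee_pos: [508.2, 131.3, 215.2]
tool_rot: [1.0, -0.002, -0.0, 0.0]
contact_force: [0.0, -0.7, 1.3]
width: -0.1
finger_force: 0.0
```

Run:
```python
from rig import capture
import cv2,numpy as np
a=[cv2.resize(capture(n)["color"][:,:,::-1],(400,300),interpolation=cv2.INTER_AREA) for n in ("side","scene")]
cv2.imwrite("pics/s3.png",cv2.convertScaleAbs(np.hstack(a),alpha=1.3))
```

```text
(no output)
```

View pics/s3.png

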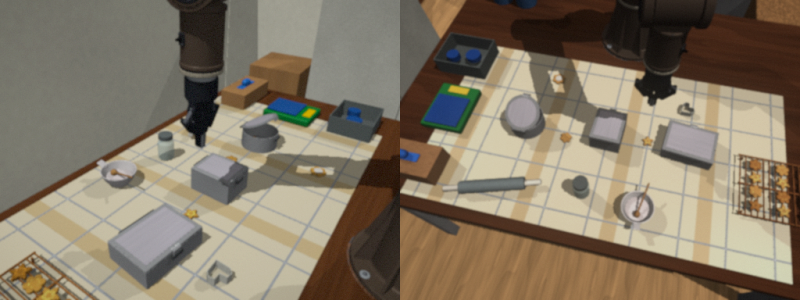

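The side view shows the long tin (155,243) and the square tin (220,175) shut, the round lid (262,125) still open, and the arm clear of everything.

```bash
python3 -c "
from rig import r
print(r.sign_off())"
```

```text
the job is handed in; nothing more can be done
None
```

The long and square tins are both snapped shut and stayed shut after the arm lifted away, the round tin's lid is still open, and the job is handed in at about 10 s of the 45 s allowed.

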